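# Strap the battery tub down

### The job

Secure the yellow battery tub in its cradle for the trip to the recycling station: with the back of a finger, swing the open steel strap over until it lies fully down across the tub's lid, and only then push the red cam lever over and all the way down. Only push, and gently; leave the tub seated in its cradle and everything else on the bench where it stands.

Things in the scene. Friction and masses are not known exactly. Their poses are not given: they have to be found in the camera images.
- cradle: Grey steel hold-down, fixed. Base plate 170 (x) x 250 (y) x 8 mm; origin at the centre of its underside, on the bench; z up; y runs along the strap: strap hinge on the +y side, cam lever on the -y side. Pairs of cheeks, 50 mm apart over their outer faces in x, hold the hinge (tops 102 mm above the bench) and the cam pivot (tops 114 mm); its other fixed parts are below 75 mm.
- strap_hinge (a point): Axis of the strap's hinge, at cradle (0, +90, 92) mm; the axis runs along cradle x.
- strap_tip (a point): Free end of the strap (middle of its end face), 179 mm from the hinge axis.
- strap (a joint): Steel strap, 30 mm wide (cradle x), 6 thick, 179 long, centred on the line hinge axis to tip. Rad: 0 = fully down on its stop, level over the lid, pointing to cradle -y, top face 95 mm above the bench; 1.57 = upright; starts at 1.75 to 2.1, leaning away from the tub (to cradle +y); stop at 2.25. Friction hinge (0.26 N m): stays where left, does not fall shut; 2 to 5 N on its outer half moves it.
- cam_pivot (a point): Axis of the cam lever's pivot, at cradle (0, -95, 104) mm; the axis runs along cradle x.
- lever_tip (a point): End of the red lever, on its centre line, 95 mm from the pivot axis.
- lever (a joint): Red paddle 28 mm wide (cradle x), 12 thick, 95 long, centred on the line pivot to tip. Rad, grows as pressed: 0 = released, leaning 30 degrees outward (to cradle -y) from upright; 0.52 = upright; 1.92 = fully down on its stop, pointing inward (cradle +y) above the strap, tip 10 degrees up, 120 mm above the bench. Starts at 0 to 0.25. Friction (0.25 N m): stays where left; 3 to 6 N near its end.
- tub: Closed yellow plastic tub of used batteries, 120 x 120 mm with a 128 x 128 mm lid rim, 78 mm high, about 0.8 kg, loose, seated between low lips in the cradle; origin at the centre of its underside, 8 mm above the bench; its lid top is 86 mm above the bench.
- jar: Bystander: glass baby food jar with white lid, 60 mm across, 78 mm high; origin under its centre.
- tin: Bystander: tuna tin, 84 mm across, 38 mm high; origin under its centre.
- mug: Bystander: blue mug, 80 mm across plus handle, 92 mm high; origin under its centre.
- pet: Bystander: clear PET bottle, blue cap, 66 mm across, 210 mm high; origin under its centre.
- carton: Bystander: cardboard carton 70 x 110 x 60 mm high; origin under its centre.
- tape: Bystander: orange tape measure 70 x 36 x 62 mm high; origin under its centre.
- driver: Bystander: screwdriver lying on the bench; origin at its underside.
Things that resemble listed ones, but are neither listed nor needed, are in the scene too. What is meant by the tub is not brown or pink, and is the larger of those in its own colour.

How it is judged:
On the way, in this order (a step that is already met when the one before it is completed fails the run):
1. the strap lies fully down across the lid, the lever not yet pressed (value of joint strap below 0.05 rad and value of joint lever below 0.7 rad), for 0.2 s.
2. the cam lever is pushed fully down, the strap still down (value of joint lever above 1.84 rad and value of joint strap below 0.05 rad), for 0.2 s.
At the end, for the whole second after the job is handed in: The strap lies within 0.05 rad of fully down, the cam lever within 0.08 rad of its lower stop, the tub is seated upright in the cradle (not raised over 6 mm, tilted under 0.06 rad), and each bystander is within 30 mm of its start (all of step 2 and z of tub in the frame of cradle below 0.014 m and angle between tub's own z axis and vertical below 0.06 rad and distance of each of jar, tin, mug, pet, carton, tape, driver from where it was at the start of the episode below 0.03 m); the robot touches nothing.
It fails at once if the lever is pressed (over 0.7 rad) while the strap is not down (value of joint lever above 0.7 rad and value of joint strap above 0.12 rad).
It fails at once if the tub is lifted over 20 mm or shifted over 30 mm (z of tub in the frame of cradle above 0.028 m or distance of tub from where it was at the start of the episode above 0.03 m).
It fails at once if strap, lever or cradle is pushed or squeezed with over 60 N (contact force between the fingers and cradle above 60 N).
It fails at once if a bystander is moved over 30 mm or lifted (distance of any of jar, tin, mug, pet, carton, tape, driver from where it was at the start of the episode above 0.03 m).
It also fails if it takes over 53 s, if anything falls off the work surface, if the arm or the gripper's body presses on something with over 40 N, if the wrist force passes 120 N, or if a joint passes its speed limit or range.

### The arm

A 6-joint arm with a two-finger parallel gripper is mounted at the origin on the work surface. World frame = base frame: x ahead of the robot, y to its left, z up, the work surface at z = 0. Lengths are in m, angles in rad, forces in N, time in s.
With the tool pointing down it reaches from about 0.35 to 0.8 m from the base axis. Payload 7.3 kg.
Tool frame: the origin (TCP) lies between the finger pads; the fingertips stand 25 mm ahead of it and the grasp point (between the pads) lies 6 mm ahead of it (r.tip_extent is the distance from the TCP to the fingertips, in m); z points along the fingers, y is the line along which they close (so a half turn about z gives the same grasp; the last joint's range is limited). The gripper opens to 85 mm and grips with 20 to 120 N. Pads are 22 mm wide; open, the fingers measure 114 mm over their backs; the gripper's body (76 mm by 85 mm) begins 54 mm behind the grasp point. The pads swing forward as they close: fully open they stand 13 mm farther back than shut.
Start: joints at [0.999, 0.342, 1.524, -0, 1.275, -0.146], TCP at [0.217, 0.478, 0.256] pointing down, gripper open.
Joint ranges: [-2.53, 2.53], [-0.77, 2.02], [0.04, 2.7], [-1, 4.14], [0.28, 2.66], [-3.11, 3.11]. Speed limits (rad/s): [2.57, 2.57, 3.14, 3.14, 3.14, 3.14].

### API

Orientations are given as a unit quaternion [x, y, z, w].
In Python, from workcell import r, command_gripper, optics gives the robot as it stands. The module is installed in compiled form; this text tells all that it offers. Calls block until the motion is done:
- r.reach(position, orientation): joint-space move of the TCP to a pose.
- r.move_straight(position, orientation=None, speed=0.15, max_force=None): straight line of the TCP; orientation=None keeps the orientation; speed is the mean speed in m/s. With max_force (N) it stops when the force on the tool has changed by that much, and returns True; else False.
- r.movej(angles): joint-space move.
- command_gripper(opening, force=None): finger opening in m; force is the grip in N (None keeps the last); returns when the fingers have stopped.
- r.hold(seconds).
- r.solve_ik(position, orientation): joint angles nearest the present ones, or None.
- r.read_state(): the state.
- optics.get_image(name): name is "scene" or "side" or "wrist"; returns (picture, depth): 420x560x3 uint8, red, green, blue; 420x560 float32, m along the optical axis (not along the pixel's ray), 0 where there is no reading.
- optics.camera_model(name): a dict with "K" (3x3 intrinsics, pixels), "k1" (the pictures are not rectified: a ray, as slopes to the right and down, at radius r is drawn at 1 + k1 r^2 times it, then the intrinsics apply), "R" (3x3) and "t" (3): a world point X has camera coordinates R X + t; the wrist camera has in their place "tool_from_camera" (4x4, takes a point from camera to tool coordinates, whose origin is the TCP and whose axes are the flange's). Camera axes: x right, y down, z forward; pixel columns grow to the right and rows downward; lengths in m; the calibration is good to about 2 mm. A picture is of the moment at which its call begins: read the wrist's pose just before it. camera_model takes no time and is no camera call.
A pose or a line that the arm cannot do raises r.PlanningError and nothing moves.
- r.finish_job(): hands the job in; it is judged then, once.
The state is a dict: "time_s": time; "joint_positions": joint angles; "dq": joint speeds; "tau": joint torques, N m; "eef_pos": TCP position; "eef_rot": TCP orientation; "contact_force": force on the tool from outside, world axes, zero at the start; "torque": the same for the moment, N m; "grip_width": finger opening in m; "grip_force": force on a finger pad.
Only numpy, scipy, OpenCV 4.12 (cv2) and the standard library are available. Lean on these libraries where they do the work, as an engineer would, in place of code of your own. Each camera call takes 0.05 s, during which the arm holds its last target. There are 200 camera calls.

## Working session

There is one attempt and no reset: what is moved stays moved. The work goes in short steps, each a Python script; the robot and the scene stay as the last script left them, time stands still between calls to the robot, and variables do not carry over. Pictures are saved under pics/ and viewed, at most 10 in all, crops included, and the job is handed in when it is done.

```bash
mkdir -p pics; cat > h.py <<'E'
import numpy as np, cv2
from workcell import r, command_gripper, optics
def snap(n):
    im,d=optics.get_image(n); np.savez(f'pics/{n}.npz',im=im,d=d); return im,d
def cam(n):
    m=optics.camera_model(n); return np.array(m['K']),m['k1'],m
def rays(n,uv):
    K,k1,m=cam(n); uv=np.atleast_2d(uv).astype(float).reshape(-1,1,2)
    p=cv2.undistortPoints(uv,K,np.array([k1,0,0,0,0.]))[:,0]
    return np.c_[p,np.ones(len(p))],m
def pts(n,uv,depth):  # fixed cams -> world
    c,m=rays(n,uv); c=c*np.asarray(depth).reshape(-1,1)
    return (c-np.array(m['t']))@np.array(m['R'])
def cloud(n,im,d,mask):
    v,u=np.nonzero(mask&(d>0)); return pts(n,np.c_[u,v],d[v,u])
E
python3 - <<'E'
from h import *
for n in('scene','side'):
    im,d=snap(n); cv2.imwrite(f'pics/{n}0.png',im[:,:,::-1])
    m=optics.camera_model(n); print(n,(-np.array(m['R']).T@m['t']).round(3),(d>0).mean())
s=r.read_state();print(s['time_s'],s['eef_rot'])
E
```

```text
scene [1.252 0.383 1.068] 0.9958673469387755
side [-0.266 -0.866  1.106] 0.9923724489795919
0.1 [ 2.11290844e-01  9.77422986e-01 -6.49495992e-04 -2.51638261e-04]
```

View pics/scene0.png

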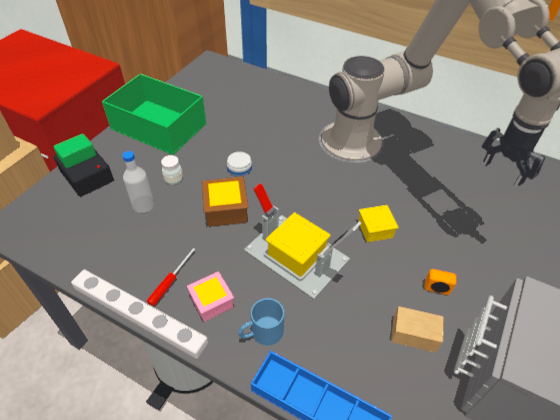

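View pics/side0.png

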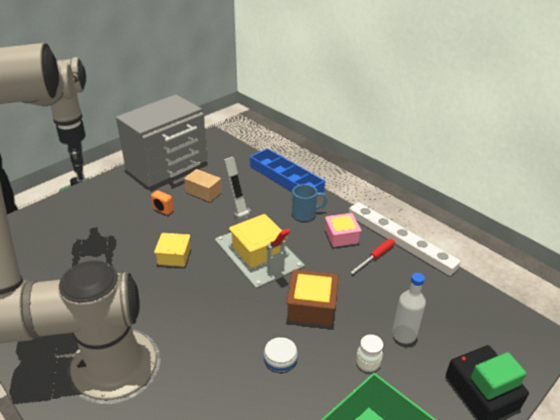

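The scene shows four yellow candidates: the large yellow tub in the grey cradle at (298,243), a small yellow box at (378,222), a brown-bodied one at (225,200) and a pink one at (211,295). The first fits: it isn't brown or pink, it's the larger of the two all-yellow ones, and it sits in the cradle. The red lever is at (263,198) and the strap at (345,238).

```bash
python3 - <<'E'
from h import *
for n,box in(('scene',(235,170,420,300)),('side',(140,140,320,300))):
    z=np.load(f'pics/{n}.npz');im,d=z['im'],z['d']
    hsv=cv2.cvtColor(im,cv2.COLOR_RGB2HSV); H,S,V=cv2.split(hsv)
    a=np.zeros(d.shape,bool);a[box[1]:box[3],box[0]:box[2]]=1
    v,u=np.mgrid[:420,:560]
    P=pts(n,np.c_[u.ravel(),v.ravel()],d.ravel()).reshape(420,560,3); z=P[...,2]
    yel=a&(H>20)&(H<35)&(S>150)
    k,lab,st,_=cv2.connectedComponentsWithStats(yel.astype(np.uint8))
    for i in range(1,k):
        if st[i,4]<150: continue
        q=P[(lab==i)]; zt=np.percentile(q[:,2],95); t=q[abs(q[:,2]-zt)<.006]
        print(n,'yellow',st[i],'ztop',zt.round(3),'rect',cv2.minAreaRect((t[:,:2]*1000).astype(np.float32)))
    red=a&((H<8)|(H>172))&(S>150)&(z>.06)
    q=P[red];c=q.mean(0);print(n,'red',len(q),c.round(4),'PCA',np.linalg.svd(q-c)[2][0].round(3),q.min(0).round(3),q.max(0).round(3))
    grey=a&(S<60)&(z>.003)&(z<.013)
    q=P[grey];print(n,'plate',len(q),cv2.minAreaRect((q[:,:2]*1000).astype(np.float32)))
    st=a&(z>.11)&(S<90)
    q=P[st]; 
    for zl in np.arange(.11,.3,.02):
        t=q[(q[:,2]>=zl)&(q[:,2]<zl+.02)]
        if len(t): print(n,'strap z',zl.round(2),len(t),np.median(t,0).round(4))
z=np.load('pics/scene.npz')['im'][170:300,235:405,::-1]; a=cv2.resize(z,None,fx=3,fy=3,interpolation=2)
b=cv2.resize(np.load('pics/side.npz')['im'][140:300,200:320,::-1],(292,390),interpolation=2)
cv2.imwrite('pics/crop1.png',np.hstack([a,b]))
E
```

```text
scene yellow [ 358  205   40   37 1097] ztop 0.056 rect ((348.4245300292969, 223.47189331054688), (92.00503540039062, 89.53251647949219), 40.680564880371094)
scene yellow [ 266  212   64   65 2416] ztop 0.088 rect ((546.3320922851562, 63.95459747314453), (128.35098266601562, 129.85533142089844), 79.89883422851562)
scene red 256 [ 0.5315 -0.0533  0.1642] PCA [0.579 0.341 0.74 ] [ 0.506 -0.083  0.119] [1.252 0.383 1.068]
scene plate 2014 ((399.7939453125, 114.62481689453125), (490.34423828125, 584.108642578125), 29.8583984375)
scene strap z 0.11 85 [ 0.5387 -0.0293  0.1173]
scene strap z 0.13 17 [0.5792 0.1683 0.1437]
scene strap z 0.15 23 [0.5807 0.1753 0.1586]
scene strap z 0.17 23 [0.5819 0.1849 0.1807]
scene strap z 0.19 29 [0.5821 0.1942 0.2046]
scene strap z 0.21 20 [0.5852 0.2026 0.218 ]
scene strap z 0.23 22 [0.586  0.2118 0.2399]
scene strap z 0.25 33 [0.5767 0.2207 0.2541]
side yellow [230 226  36  41 566] ztop 0.086 rect ((495.37457275390625, 67.93111419677734), (48.209747314453125, 134.3418731689453), 1.0688098669052124)
side yellow [155 235  35  31 450] ztop 0.055 rect ((343.034912109375, 195.47381591796875), (63.3963623046875, 119.1723403930664), 84.47076416015625)
side red 111 [ 0.5151 -0.0649  0.1618] PCA [-0.018  0.476 -0.879] [ 0.504 -0.082  0.116] [ 0.533 -0.035  0.191]
side plate 3119 ((633.4891967773438, 302.5692138671875), (900.6441040039062, 610.7515869140625), 57.880069732666016)
side strap z 0.11 261 [0.5536 0.5801 0.1208]
side strap z 0.13 390 [0.57   0.5761 0.1407]
side strap z 0.15 217 [0.5553 0.5789 0.1593]
side strap z 0.17 155 [0.5412 0.5753 0.1804]
side strap z 0.19 89 [0.5653 0.1963 0.1976]
side strap z 0.21 73 [0.5703 0.204  0.2207]
side strap z 0.23 69 [0.5709 0.2124 0.2401]
side strap z 0.25 32 [0.5715 0.218  0.2534]
```

View pics/crop1.png

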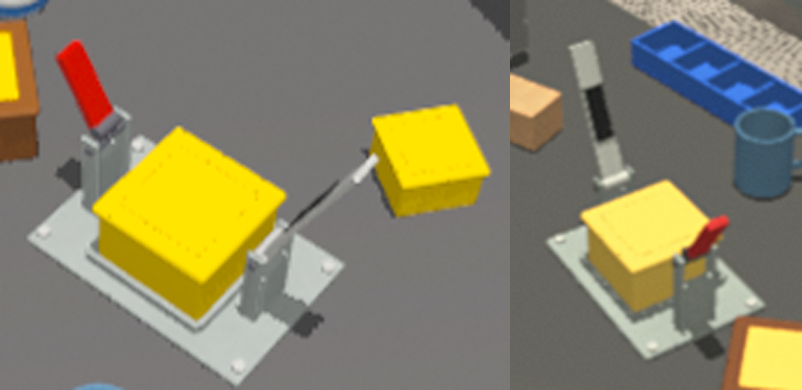

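The crop confirms it: the large yellow tub sits in the plate, the strap leans away over the hinge cheeks on the right, and the red lever leans outward on the left. From the lid fit, the cradle centre is about (0.546, 0.064) and its +y axis points at about 80°. The strap starts at about 1.97 rad and the lever near 0.05 rad.

```bash
cat >> h.py <<'E'
C=np.array([.546,.064]); A=np.radians(79.9); YC=np.array([np.cos(A),np.sin(A)])
Q=[np.cos(A/2+np.pi/4),np.sin(A/2+np.pi/4),0,0]
HT=.0155  # half thickness of the closed fingers along tool y
def tcp(y,z,side):  # finger's lower corner at cradle (y,z); side=+1: finger lies to +y of it
    p=C+YC*(y+side*HT); return [p[0],p[1],z+r.tip_extent]
def strap(th,s):
    q=.179 if th>np.pi/2 else s
    y=.090-q*np.cos(th)+.003*np.sin(th)
    z=.092+s if th>np.pi/2 else .092+s*np.sin(th)+.003*np.cos(th)
    return y,z
def lever(a,s):
    b=a-np.pi/6   # angle from upright, + towards cradle +y
    q=.095 if b<0 else s
    y=-.095+q*np.sin(b)-.006*np.cos(b)
    z=.104+s if b<0 else .104+s*np.cos(b)+.006*np.sin(b)
    return y,z
E
python3 - <<'E'
from h import *
m=optics.camera_model('wrist');print(np.array(m['tool_from_camera']).round(3).tolist())
command_gripper(0.0,30)
print('tip',r.tip_extent)
y,z=strap(1.97,.145)
r.reach(tcp(y+.05,z,1),Q)
s=r.read_state();print(s['time_s'],s['eef_pos'].round(3) if hasattr(s['eef_pos'],'round') else s['eef_pos'],s['contact_force'],s['grip_width'])
im,d=snap('scene');a=cv2.resize(im[130:300,230:430,::-1],None,fx=2,fy=2)
im,d=snap('side');b=cv2.resize(im[110:280,170:370,::-1],None,fx=2,fy=2)
cv2.imwrite('pics/app.png',np.hstack([a,b]))
E
```

```text
[[0.0, -0.954, -0.301, 0.077], [1.0, -0.0, 0.0, -0.001], [-0.0, -0.301, 0.954, -0.117], [0.0, 0.0, 0.0, 1.0]]
tip 0.025
2.4 [0.585 0.289 0.262] [ 0.01261004 -0.01908718 -0.03178372] -0.0002839001619994633
```

View pics/app.png

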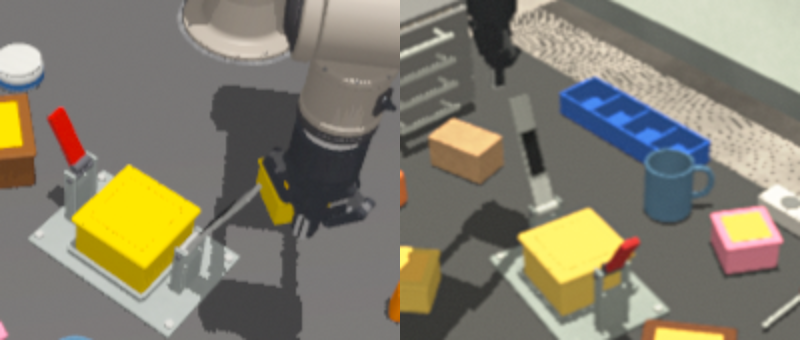

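The closed fingers (right panel about (500,75)) stand just beyond the strap's free end (520,100), clear of everything. Next I push the strap along its arc.

```bash
python3 - <<'E'
from h import *
def F(): return np.array(r.read_state()['contact_force']).round(1)
ths=np.arange(1.95,.11,-.15)
for th in ths:
    s=np.interp(th,[0,1.97],[.125,.145])
    hit=r.move_straight(tcp(*strap(th,s),1),Q,speed=.08,max_force=15)
    print(round(th,2),hit,F())
    if hit: break
else:
    for th in (.06,.0,-.04):
        hit=r.move_straight(tcp(*strap(th,.125),1),Q,speed=.03,max_force=8)
        print(th,hit,F())
        if hit: break
s=r.read_state();print(s['time_s'],np.round(s['eef_pos'],4))
E
```

```text
1.95 False [ 0.3  0.2 -1. ]
1.8 False [0.8 0.  0.1]
1.65 False [-0.1 -0.7 -0.1]
1.5 False [-0.1 -0.3 -0. ]
1.35 False [0.1 0.  0.1]
1.2 False [-0.8 -0.3 -0. ]
1.05 False [0.7 0.8 0.1]
0.9 False [-0.1 -0.  -0.2]
0.75 False [-0.3 -0.1 -0.1]
0.6 False [-0.2 -0.4 -0.4]
0.45 False [0.8 0.  0.2]
0.3 False [ 0.9  0.4 -0.9]
0.15 False [ 0.3 -0.1 -0.7]
0.06 False [ 0.9 -0.4 -0.3]
0.0 True [-0.6 -0.8  5.5]
9.175 [0.5428 0.0448 0.12  ]
```

```bash
python3 - <<'E'
from h import *
p=r.read_state()['eef_pos']
r.move_straight([p[0],p[1],.30],Q,speed=.2)
y,z=lever(.05,.07)
t=tcp(y-.045,z,-1); r.reach([t[0],t[1],.30],Q)
ims=[]
for n,(x0,y0) in(('scene',(200,130)),('side',(190,130))):
    im,d=snap(n); ims.append(cv2.resize(im[y0:y0+170,x0:x0+200,::-1],None,fx=2,fy=2))
    a=np.zeros(d.shape,bool);a[y0:y0+170,x0:x0+200]=1
    H,S,V=cv2.split(cv2.cvtColor(im,cv2.COLOR_RGB2HSV))
    q=cloud(n,im,d,a); w=np.c_[(q[:,:2]-C)@np.c_[np.array([YC[1],-YC[0]]),YC],q[:,2]]
    for yy in(-.05,-.02,.01,.04,.07):
        t=w[(abs(w[:,0])<.011)&(abs(w[:,1]-yy)<.012)&(w[:,2]<.2)]; print(n,yy,len(t),np.median(t[:,2]).round(4) if len(t) else '')
    red=a&((H<8)|(H>172))&(S>150)&(V>70); q=cloud(n,im,d,red); w=np.c_[(q[:,:2]-C)@np.c_[np.array([YC[1],-YC[0]]),YC],q[:,2]]
    w=w[(abs(w[:,0])<.05)&(abs(w[:,1]+.12)<.06)&(w[:,2]>.1)];print('red',len(w),w.mean(0).round(4),w.min(0).round(4),w.max(0).round(4))
cv2.imwrite('pics/strap.png',np.hstack(ims))
print(r.read_state()['time_s'])
E
```

```text
scene -0.05 58 0.0936
scene -0.02 55 0.094
scene 0.01 60 0.0936
scene 0.04 57 0.0936
scene 0.07 102 0.0919
red 258 [ 0.0013 -0.1225  0.1569] [-0.0161 -0.1466  0.1184] [ 0.0159 -0.1013  0.1907]
side -0.05 57 0.0932
side -0.02 42 0.0945
side 0.01 40 0.0951
side 0.04 37 0.0943
side 0.07 39 0.0944
red 111 [-0.0076 -0.132   0.1615] [-0.0179 -0.1498  0.1188] [ 0.0093 -0.1019  0.1894]
11.0917
```

View pics/strap.png

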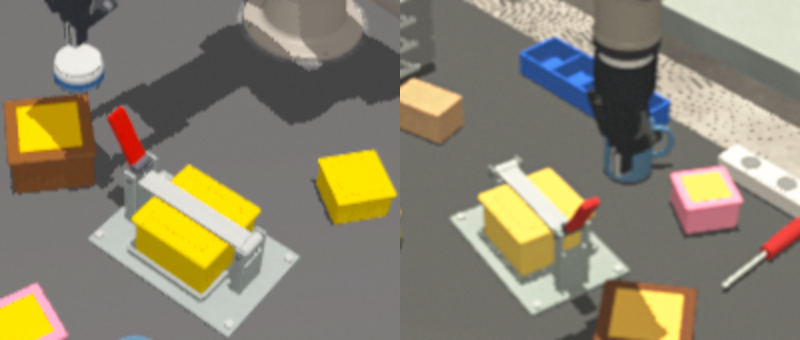

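The strap now lies flat across the lid, 94 mm high along its whole length (left panel, from (150,180) to (250,245)). The lever is still open at (125,135), with its tip at cradle y ≈ -0.145 m, which is about 0.05 rad. Next I push the lever the same way.

```bash
python3 - <<'E'
from h import *
def F(): return np.array(r.read_state()['contact_force']).round(1)
y,z=lever(.05,.07)
hit=r.move_straight(tcp(y-.045,z,-1),Q,speed=.12,max_force=8); print(hit,F())
if not hit:
    for a in list(np.arange(.05,1.8,.15))+[1.82,1.87,1.92,1.96]:
        sl=a>1.75
        hit=r.move_straight(tcp(*lever(a,.07),-1),Q,speed=.03 if sl else .07,max_force=10 if sl else 18)
        print(round(a,2),hit,F())
        if hit: break
s=r.read_state();print(s['time_s'],np.round(s['eef_pos'],4))
E
```

```text
False [-0.1  0.7 -0.5]
0.05 False [-2.2 -3.5  5.5]
0.2 True [-0.5 -2.3  4.3]
13.0833 [ 0.52   -0.0878  0.2021]
```

```bash
python3 - <<'E'
from h import *
ims=[]
for n,(x0,y0) in(('scene',(210,130)),('side',(230,190))):
    im,d=snap(n); ims.append(cv2.resize(im[y0:y0+120,x0:x0+100,::-1],None,fx=4,fy=4,interpolation=2))
    H,S,V=cv2.split(cv2.cvtColor(im,cv2.COLOR_RGB2HSV))
    a=np.zeros(d.shape,bool);a[y0:y0+120,x0:x0+100]=1
    red=a&((H<8)|(H>172))&(S>150)&(V>70); q=cloud(n,im,d,red); w=np.c_[(q[:,:2]-C)@np.c_[np.array([YC[1],-YC[0]]),YC],q[:,2]]
    w=w[(abs(w[:,0])<.05)&(abs(w[:,1]+.12)<.06)&(w[:,2]>.1)];print('red',len(w),w.mean(0).round(4),w.min(0).round(4),w.max(0).round(4))
cv2.imwrite('pics/lev.png',np.hstack(ims))
s=r.read_state();print(s['time_s'],s['contact_force'],s['eef_pos'])
E
```

```text
red 253 [ 0.0015 -0.1178  0.1597] [-0.0154 -0.1444  0.1206] [ 0.0163 -0.0984  0.1941]
red 101 [-0.0091 -0.1238  0.1562] [-0.0177 -0.1439  0.116 ] [ 0.0052 -0.101   0.1942]
13.1833 [-0.46319367 -1.54475631  4.05181323] [ 0.51986563 -0.08806181  0.20148626]
```

View pics/lev.png

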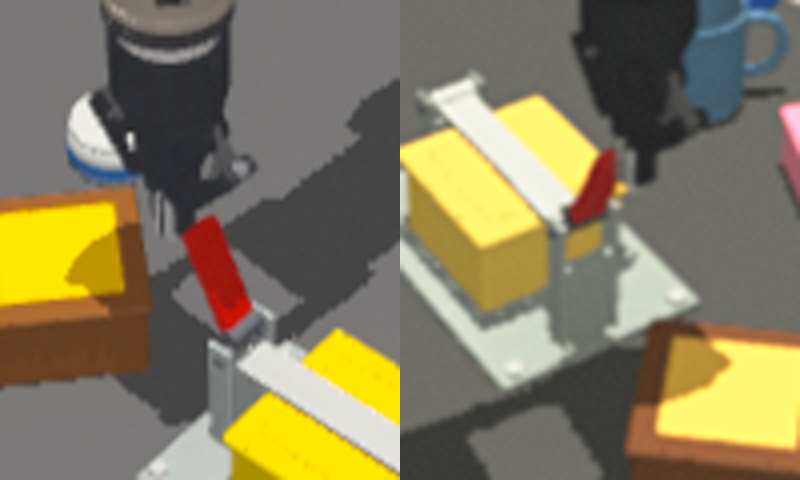

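The finger is against the lever, which has moved to about 0.2 rad (its top is now at 0.194 m), but only the last 10 mm of the finger overlaps it and friction is dragging. I'll back off, go lower for more overlap, and let the finger rise with the lever tip.

```bash
python3 - <<'E'
from h import *
def F(): return np.array(r.read_state()['contact_force']).round(1)
y0,_=lever(.2,.07)
p=r.read_state()['eef_pos']
r.move_straight(tcp(y0-.03,p[2]-.025,-1),Q,speed=.08)
r.move_straight(tcp(y0-.03,.168,-1),Q,speed=.08,max_force=8); print(F())
for a in [.12]+list(np.arange(.2,1.8,.1))+[1.82,1.87,1.92,1.96]:
    b=a-np.pi/6; sl=a>1.75
    y,z=lever(a,.075)
    if b<0: z=.104+.095*np.cos(b)-.020
    hit=r.move_straight(tcp(y,z,-1),Q,speed=.03 if sl else .05,max_force=10 if sl else 22)
    print(round(a,2),hit,F())
    if hit: break
s=r.read_state();print(s['time_s'],np.round(s['eef_pos'],4),'target',np.round(tcp(y,z,-1),4))
E
```

```text
[-0.2 -0.9  0.1]
0.12 False [ 0.   0.9 -0.7]
0.2 False [-0.1 -1.5  1.3]
0.3 False [ 0.1 -1.   0.9]
0.4 False [0.2 0.2 0.1]
0.5 False [-0.2 -1.  -0.3]
0.6 False [-0.   0.3 -1.1]
0.7 False [ 0.2 -0.6  0.2]
0.8 False [-0.3 -0.1 -0.1]
0.9 False [-0.3 -0.5 -0.7]
1.0 False [ 0.2 -0.6 -0. ]
1.1 False [-0.6 -0.5 -0.3]
1.2 False [ 0.4 -0.1 -0.4]
1.3 False [-0.5  0.4  0.6]
1.4 False [-0.4  0.9 -0.4]
1.5 False [-0.1  0.3 -0.8]
1.6 False [ 0.  -0.4 -0.6]
1.7 False [ 0.5 -0.6  0.5]
1.82 False [ 0.2 -0.4  1.2]
1.87 False [-0.5 -0.3 -0.1]
1.92 False [-0.4  0.2  0. ]
1.96 False [-3.2 -1.3 10.3]
20.6583 [0.5396 0.0274 0.1461] target [0.5395 0.0276 0.145 ]
```

```bash
python3 - <<'E'
from h import *
p=r.read_state()['eef_pos']
r.hold(.3)
r.move_straight([p[0],p[1],.28],Q,speed=.15)
t=tcp(.20,.30,1); r.reach([t[0],t[1],.32],Q)
ims=[]
for n,(x0,y0) in(('scene',(200,130)),('side',(190,130))):
    im,d=snap(n); ims.append(cv2.resize(im[y0:y0+170,x0:x0+200,::-1],None,fx=2,fy=2))
    H,S,V=cv2.split(cv2.cvtColor(im,cv2.COLOR_RGB2HSV))
    a=np.zeros(d.shape,bool);a[y0:y0+170,x0:x0+200]=1
    def loc(q): return np.c_[(q[:,:2]-C)@np.c_[np.array([YC[1],-YC[0]]),YC],q[:,2]]
    w=loc(cloud(n,im,d,a&((H<8)|(H>172))&(S>150)&(V>70)))
    w=w[(abs(w[:,0])<.014)&(abs(w[:,1]+.04)<.06)&(w[:,2]>.09)]
    print(n,'red',len(w),w.min(0).round(4),w.max(0).round(4))
    t=w[w[:,2]>.11]; 
    if len(t)>10: print('lever top slope rad',np.arctan(np.polyfit(t[:,1],t[:,2],1)[0]).round(3))
    w=loc(cloud(n,im,d,a)); 
    for yy in(.02,.05): 
        t=w[(abs(w[:,0])<.011)&(abs(w[:,1]-yy)<.012)]; print('strap',yy,np.median(t[:,2]).round(4))
cv2.imwrite('pics/end.png',np.hstack(ims)); print(r.read_state()['time_s'])
E
```

```text
scene red 238 [-0.0136 -0.0906  0.1049] [ 0.014  -0.0022  0.1289]
lever top slope rad 0.162
strap 0.02 0.0944
strap 0.05 0.0918
side red 177 [-0.0138 -0.0887  0.1072] [ 0.0099 -0.0044  0.127 ]
lever top slope rad 0.138
strap 0.02 0.0959
strap 0.05 0.0942
23.1083
```

View pics/end.png

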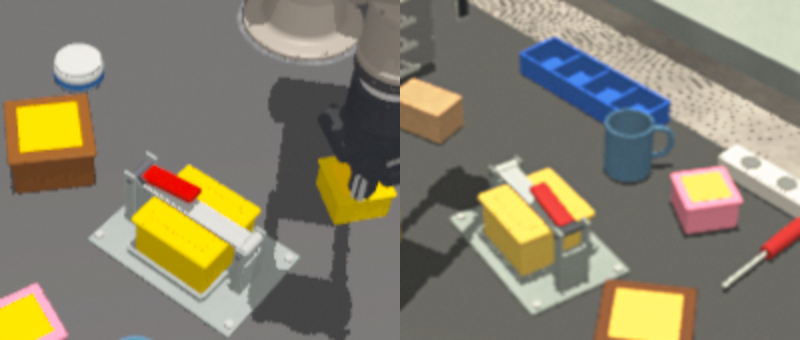

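The lever lies down over the strap (left panel, (170,185)) with its top sloping about 0.15–0.16 rad, so it is on its 10° stop. The strap is level at 94 mm, the tub is seated, and the gripper is clear of everything.

```bash
python3 -c "
from h import *
print(r.finish_job())"
```

```text
the job is handed in; nothing more can be done
None
```

The job is handed in, though no verdict came back: in the last pictures the strap lay flat across the tub's lid, the red lever was down on its stop, the tub was seated, and I saw no bystanders displaced.

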